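# Reverse a teardown row for reassembly

## Robot

A 6-joint arm with a two-finger parallel gripper is mounted at the origin on a cart in front of the work surface, level with it; the furniture and walls round the work are solid. World frame = base frame: x ahead of the robot, y to its left, z up, the work surface at z = 0. Lengths are in mm, angles in rad, forces in N, time in s.
With the tool pointing down it reaches from about 350 to 925 mm from the base axis. Payload 6.4 kg.
Tool frame: the origin (TCP) lies at the centre of the arm's flange, where the gripper is bolted on; the fingertips stand 199 mm ahead of it and the grasp point (between the pads) lies 180 mm ahead of it; z points along the fingers, y is the line along which they close (so a half turn about z gives the same grasp; the last joint's range is limited). The gripper opens to 94 mm and grips with 3 to 60 N. Pads are 16 mm wide; open, the fingers measure 119 mm over their backs; the gripper's body (75 mm by 177 mm) begins 78 mm behind the grasp point.
Start: joints at [1.058, 0.245, 1.558, -0, 1.339, -0.174], TCP at [216.029, 613.064, 404.655] pointing down, gripper open.
Joint ranges: [-3.13, 3.13], [-1.02, 2.26], [0.13, 2.54], [-0.95, 4.09], [0.21, 2.88], [-2.74, 2.74]. Speed limits (rad/s): [2.57, 2.57, 3.14, 3.14, 3.14, 3.14].

## Interface

Orientations are given as a unit quaternion [w, x, y, z].
In Python, from workcell import * gives the robot as it stands. The module is installed in compiled form; this text tells all that it offers.
- The arm moves only by the tool play_rows, never from a script. Its argument "steps" is a list that holds one entry, the list of rows, each a list of 7 numbers: the shift along the tool's x, y, z in units of 30 mm (1.0 is 30 mm), then the turn, a rotation vector about the tool's x, y, z in units of 6 degrees (1.0 is 6 degrees), then the opening, from 0 (shut) to 1 (fully open). In form: [[[x, y, z, rx, ry, rz, gripper], ...]]. A call has 1 to 20 rows; each row shifts and turns the commanded pose from where the row before left it, along the tool's axes as they then stand; what a row does not reach is not made up. A row lasts 1/12 s, in which the tool goes at most 41.7 mm and 7.16 degrees, less where a joint would pass 70% of its speed; a pose out of reach is approached as far as the arm can. A call is refused whole if a number of a shift passes 1 or a number of a turn 1, either way. A call with a gripper value outside its range is refused whole. The fingers move at their own pace and stop on an object; "force" is the grip in N (left out, the last holds). Time passes only in rows, so rows that do not move let the fingers close. It gives the time, the measured TCP pose, the force, the opening and the grip force at its end, in the units of the state.
- get_obs(): the state, without advancing time (a new reading comes with each control period).
- snapshot(name): name is "scene" or "top" or "wrist"; returns the picture (400x640x3 uint8, red, green, blue); there is no depth.
- camera_info(name): a dict with "K" (3x3 intrinsics, pixels), "R" (3x3) and "t" (3): a world point X has camera coordinates R X + t. Camera axes: x right, y down, z forward; pixel columns grow to the right and rows downward; lengths in mm; the calibration is good to about 2 mm. A picture is of the moment at which its call begins: read the wrist's pose just before it. camera_info takes no time and is no camera call; for the wrist camera it gives the pose at the moment of the call.
- job_done(): hands the job in; it is judged then, once.
Trained networks look in the newest picture that a camera, given by its name, has taken for a name from the list of things; names that differ only in an ending like _2 or _b are one class to them, and where a whole thing is asked for, a point or a joint stands for the part that bears it (a point fixed in the world has none). Each returns a list of dicts, best first, with "confidence" (0 to 1); they miss things now and then, are a little off and sometimes report something else, mostly with a low value. They report only what shows in the picture. A call takes as long as a camera call.
- boxes_of(camera, name): "at" ([column, row] in pixels, amid what is visible of it).
- silhouettes(camera, name): "region" (400x640 bool, what is visible of it) and "at" ([column, row] in pixels, amid what is visible of it).
The state is a dict: "time_s": time; "joints": joint angles; "qd": joint speeds; "joint_torque": joint torques, N m; "tool_pos": TCP position; "ee_rot": TCP orientation; "wrist_force": force on the tool from outside, world axes, zero at the start; "ft_torque": the same for the moment, N m; "gripper_width": finger opening in mm; "finger_force": force on a finger pad.
Only numpy, scipy, OpenCV 4.12 (cv2) and the standard library are available. Lean on these libraries where they do the work, as an engineer would, in place of code of your own. Each camera call takes 0.05 s, during which the arm holds its last target. There are 200 camera calls.

## Task

The four laptop parts lie in one rack in the order they were taken out; load them into the empty rack in the reverse order for reassembly, so that the part in the slot nearest the robot goes to the slot farthest from the robot, the second nearest to the second farthest, and so on. Lay each part flat on the board, lengthwise in its slot and in the middle of it, and let go; leave the tools and the screw dish nearby where they are.

Things in the scene. Friction and masses are not known exactly. Their poses are not given: they have to be found in the camera images.
- teardown_rack: the rack full at the start: fixed grey board 284 x 120 x 6 mm (x, y, z). Origin: centre of its underside. x runs along the row, away from the robot (world yaw 0.42 to 0.62); y along the slots, to the left. Four slots, centred at x = -102 (nearest the robot), -34, 34, 102 mm, y = 0, each with a liner and a part on it. Dividers as on the other rack
- assembly_rack: the empty rack, left or right of the full one: same board (upper face 6 mm above the table), origin, axes and slot centres, no liners. Slots are 68 mm wide. Aluminium dividers, 4 mm thick, tops 17 mm above the table, stand at x = -136, -68, 0, 68, 136 mm only where |y| is 33 to 59 mm: the middle is open for fingers
- battery: laptop battery, the big black block, 46 x 130 x 19 mm (x, y, z), loose. Origin: centre of its underside; y is its long axis, z up. Starts lengthwise in a slot of the full rack, on its liner, underside 8 mm and top 27 mm above the table. Pinch it at its middle from above, across its short side. Either way round will do
- board: small green circuit board with a pale connector block on top, 40 x 63 x 13 mm (x, y, z), loose. Origin: centre of its underside; y is its long axis, z up. Starts lengthwise in a slot of the full rack, on its liner, underside 8 mm and top 21 mm above the table. Pinch it at its middle from above, across its short side. Either way round will do
- bracket: bare sheet-metal bracket with holes, 22 x 70 x 12 mm (x, y, z), loose. Origin: centre of its underside; y is its long axis, z up. Starts lengthwise in a slot of the full rack, on its liner, underside 8 mm and top 20 mm above the table. Pinch it at its middle from above, across its short side. Either way round will do
- speaker: slim black speaker module with a round silver cone; the last 8 mm at either end are flat ears, 24 x 88 x 13 mm (x, y, z), loose. Origin: centre of its underside; y is its long axis, z up. Starts lengthwise in a slot of the full rack, on its liner, underside 8 mm and top 21 mm above the table. Pinch it at its middle from above, across its short side. Either way round will do
- battery_liner: thin cork mat, 58 x 116 x 2 mm, fixed in the slot of the full rack where the battery lies at the start, its rim showing round the part. Origin: centre of its underside, 6 mm above the table. It stays there and so shows which slot the part came from
- board_liner: thin cork mat, 52 x 76 x 2 mm, fixed in the slot of the full rack where the circuit board lies at the start, its rim showing round the part. Origin: centre of its underside, 6 mm above the table. It stays there and so shows which slot the part came from
- bracket_liner: thin cork mat, 34 x 84 x 2 mm, fixed in the slot of the full rack where the bracket lies at the start, its rim showing round the part. Origin: centre of its underside, 6 mm above the table. It stays there and so shows which slot the part came from
- speaker_liner: thin cork mat, 38 x 102 x 2 mm, fixed in the slot of the full rack where the speaker module lies at the start, its rim showing round the part. Origin: centre of its underside, 6 mm above the table. It stays there and so shows which slot the part came from

How it is judged:
By the outcome, as a careful person would: the job done as asked, in the order asked, and still so for the second after the job is handed in, with the robot touching nothing.
It also fails if it takes over 88 s, if anything falls off the work surface, if the arm or the gripper's body presses on something with over 40 N, if the wrist force passes 120 N, or if a joint passes its speed limit or range.

## Working session

There is one attempt and no reset: what is moved stays moved. The work goes in short steps, Python scripts to look and compute and a tool call to move; the robot and the scene stay as the last step left them, time stands still between calls to the robot, and variables do not carry over. Pictures are saved under pics/ and viewed, at most 14 in all, crops included, and the job is handed in when it is done.

Besides the shell and the picture viewer there is one more tool, called after "Call:" as a command line: name --argument value ..., lists and objects as JSON in quotes. play_rows: Moves the arm, as the interface text tells. Its arguments: {"type":"object","properties":{"steps":{"type":"array","items":{"type":"array","items":{"type":"array","items":{"type":"number"}}}},"force":{"type":"number"}},"required":["steps"]}

```bash
mkdir -p pics
cat > h.py <<'E'
from workcell import *
import numpy as np, cv2
def ray(cam,px,z):
    c=camera_info(cam);K,R,t=map(np.array,(c["K"],c["R"],c["t"]))
    d=R.T@np.linalg.inv(K)@np.array([px[0],px[1],1.]);o=-R.T@t
    return o+d*(z-o[2])/d[2]
def proj(cam,X):
    c=camera_info(cam);K,R,t=map(np.array,(c["K"],c["R"],c["t"]))
    p=K@(R@np.array(X,float)+t);return p[:2]/p[2]
def save(cam,n):
    im=snapshot(cam);cv2.imwrite(f"pics/{n}.png",im[:,:,::-1]);return im
E
python3 - <<'E'
from h import *
save("top","top0")
for n,z in [("teardown_rack",6),("assembly_rack",6),("battery",27),("board",21),("bracket",20),("speaker",21),("battery_liner",8),("board_liner",8),("bracket_liner",8),("speaker_liner",8)]:
    for d in silhouettes("top",n)[:2]:
        r=d["region"].astype(np.uint8)
        ys,xs=np.nonzero(r)
        P=np.array([ray("top",p,z)[:2] for p in zip(xs[::3],ys[::3])],np.float32)
        q=cv2.minAreaRect(P)
        print(n,round(d["confidence"],2),np.round(d["at"]),r.sum(),np.round(ray("top",d["at"],z)[:2]),"rect",np.round(q[0],1),np.round(q[1]),round(q[2],1))
s=get_obs();print(s["time_s"],s["tool_pos"],s["ee_rot"],s["gripper_width"])
E
```

```text
teardown_rack 0.76 [247. 218.] 5319 [488. 354.] rect [470.1 348.9] [284. 121.] 31.2Traceback (most recent call last):
  File "<stdin>", line 7, in <module>
  File "h.py", line 4, in ray
    c=camera_info(cam);K,R,t=map(np.array,(c["K"],c["R"],c["t"]))
ValueError: time passes only in moves, steps and waits
```

View pics/top0.png

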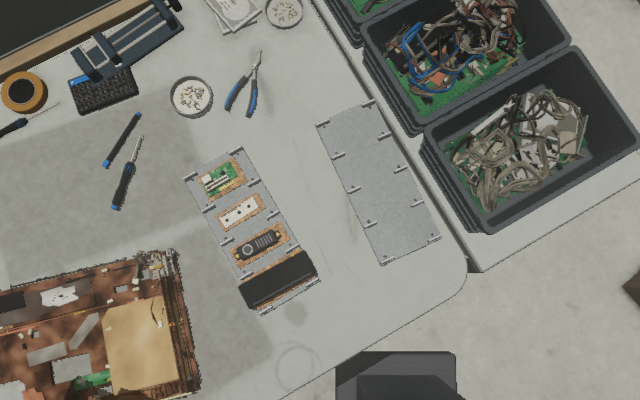

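The picture shows the full rack centred near (250,230), with battery nearest, then speaker, bracket and board. The empty rack is near (378,182), and bins stand close to its far right corner.

```bash
cat > h.py <<'E'
from workcell import *
import numpy as np, cv2
C={}
def cam(n):
    if n not in C:
        c=camera_info(n);C[n]=tuple(np.array(c[k],float) for k in "KRt")
    return C[n]
def ray(n,px,z):
    K,R,t=cam(n);d=R.T@np.linalg.inv(K)@np.array([px[0],px[1],1.]);o=-R.T@t
    return o+d*(z-o[2])/d[2]
def proj(n,X):
    K,R,t=cam(n);p=K@(R@np.array(X,float)+t);return p[:2]/p[2]
def save(c,n):
    im=snapshot(c);cv2.imwrite(f"pics/{n}.png",im[:,:,::-1]);return im
def rects(c,things):
    for n,z in things:
        for d in silhouettes(c,n)[:1]:
            r=d["region"].astype(np.uint8);ys,xs=np.nonzero(r)
            P=np.array([ray(c,p,z)[:2] for p in zip(xs,ys)],np.float32)
            q=cv2.minAreaRect(P);b=cv2.boxPoints(q)
            e=[b[1]-b[0],b[2]-b[1]];e=max(e,key=np.linalg.norm);a=np.arctan2(e[1],e[0])%np.pi
            print(n,round(d["confidence"],2),np.round(d["at"]),len(xs),"at",np.round(ray(c,d["at"],z)[:2]),"rect",np.round(q[0],1),np.round(q[1]),"long yaw %.3f"%a)
E
python3 - <<'E'
from h import *
save("top","top1")
rects("top",[("teardown_rack",6),("assembly_rack",6),("battery",27),("board",21),("bracket",20),("speaker",21)])
save("scene","scene1")
s=get_obs();print(s["time_s"],s["tool_pos"],s["ee_rot"],s["gripper_width"])
K,R,t=cam("top");print("topcam",-R.T@t,K[0,0])
K,R,t=cam("wrist");print("wrist",-R.T@t,K,R)
E
```

```text
assembly_rack 0.62 [376. 183.] 10486 at [552. 125.] rect [558.  124.4] [286. 123.] long yaw 0.427
battery 0.64 [277. 281.] 2103 at [377. 297.] rect [380.9 297.8] [ 47. 131.] long yaw 2.079
board 0.92 [216. 179.] 741 at [553. 408.] rect [554.3 403.5] [40. 62.] long yaw 2.105
bracket 0.96 [238. 214.] 532 at [492. 368.] rect [496.5 368.4] [25. 70.] long yaw 2.151
speaker 0.8 [257. 242.] 649 at [443. 334.] rect [439.9 334.1] [25. 86.] long yaw 2.090
0.55 [216.01746315 613.06950522 404.64333747] [-1.29130301e-05  1.68585247e-01  9.85687077e-01 -2.20349771e-05] 93.8727702417854
topcam [372.30691893 221.75276391 878.88097654] 497.4002848238874
wrist [146.85506615 636.19185907 385.29545441] [[345.85631806   0.         316.11832885]
 [  0.         345.85631806 199.56846286]
 [  0.           0.           1.        ]] [[ 3.32860043e-01  9.42976227e-01  1.66705601e-04]
 [ 9.12843686e-01 -3.22267917e-01  2.50718557e-01]
 [ 2.36475363e-01 -8.33020135e-02 -9.68060007e-01]]
```

View pics/scene1.png

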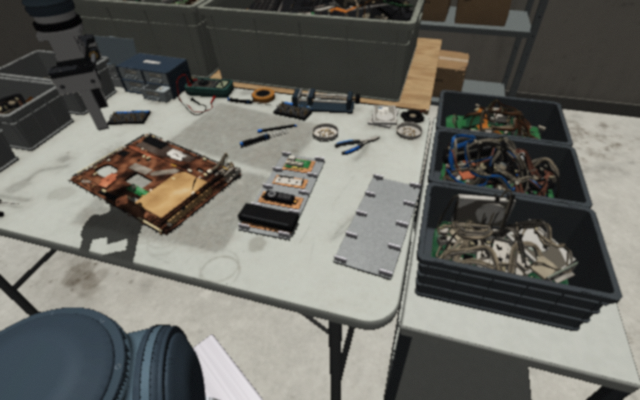

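The scene view shows the racks clear of obstacles, with the bins on the right below and beside the table edge. I'll move to a point from which the wrist camera sees both racks.

```bash
cat >> h.py <<'E'
from scipy.spatial.transform import Rotation as Ro
def goto(*goals):
    """each goal (x,y,z,yaw of tool y[,n]); prints n rows, identical, tool axes/units"""
    s=get_obs();p=np.array(s["tool_pos"]);w,x,y,z=s["ee_rot"];R=Ro.from_quat([x,y,z,w])
    for g in goals:
        ph=(g[3]+np.pi/2)/2;G=Ro.from_rotvec(np.pi*np.array([np.cos(ph),np.sin(ph),0]))
        rv=(R.inv()*G).as_rotvec();d=R.inv().apply(np.array(g[:3],float)-p)
        n=g[4] if len(g)>4 else int(max(np.ceil(np.abs(d).max()/29),np.ceil(np.degrees(np.abs(rv).max())/5.9),np.ceil(np.linalg.norm(d)/40)))
        for _ in range(2):
            A=sum(Ro.from_rotvec(rv*k/n).as_matrix() for k in range(n));sh=np.linalg.solve(A,d)
            if np.abs(sh).max()>29.9: n+=1
        print(n,"rows",np.round(sh/30,3),np.round(np.degrees(rv)/n/6,3))
        p,R=np.array(g[:3],float),G
E
python3 -c "
from h import *
goto((480,290,405,.54))"
```

```text
14 rows [-0.988 -0.227 -0.001] [-0.    -0.     0.472]
```

Call:
play_rows --steps '[[[-0.988,-0.227,0,0,0,0.472,0.75],[-0.988,-0.227,0,0,0,0.472,0.75],[-0.988,-0.227,0,0,0,0.472,0.75],[-0.988,-0.227,0,0,0,0.472,0.75],[-0.988,-0.227,0,0,0,0.472,0.75],[-0.988,-0.227,0,0,0,0.472,0.75],[-0.988,-0.227,0,0,0,0.472,0.75],[-0.988,-0.227,0,0,0,0.472,0.75],[-0.988,-0.227,0,0,0,0.472,0.75],[-0.988,-0.227,0,0,0,0.472,0.75],[-0.988,-0.227,0,0,0,0.472,0.75],[-0.988,-0.227,0,0,0,0.472,0.75],[-0.988,-0.227,0,0,0,0.472,0.75],[-0.988,-0.227,0,0,0,0.472,0.75],[0,0,0,0,0,0,0.75],[0,0,0,0,0,0,0.75]]]' --force 25

```text
time_s: 1.88
tool_pos: [480.6, 288.8, 404.8]
ee_rot: [-0.0, 0.494, 0.87, 0.0]
wrist_force: [0.2, 0.4, 0.5]
gripper_width: 70.6
finger_force: 0.0
```

Run:
```python
from h import *
save("wrist","w1")
rects("wrist",[("teardown_rack",6),("assembly_rack",6),("battery",27),("board",21),("bracket",20),("speaker",21)])
s=get_obs();print(s["time_s"],s["tool_pos"],s["gripper_width"],s["joints"])
```

```text
teardown_rack 0.8 [349. 117.] 14828 at [476. 364.] rect [468.2 350.1] [285. 123.] long yaw 0.550
assembly_rack 0.57 [322. 304.] 7949 at [566. 158.] rect [557.8 125.3] [284. 126.] long yaw 0.429
battery 0.79 [236. 118.] 6005 at [377. 303.] rect [380.1 299.8] [ 47. 129.] long yaw 2.080
board 0.65 [435. 119.] 2234 at [552. 407.] rect [550.5 406.3] [40. 61.] long yaw 2.110
bracket 0.75 [371. 118.] 1448 at [494. 374.] rect [495.1 370.1] [24. 69.] long yaw 2.158
speaker 0.91 [308. 121.] 1736 at [441. 338.] rect [437.6 336.2] [24. 84.] long yaw 2.094
2.2333 [479.64007513 290.64375468 404.60341934] 70.2141581547323 [ 3.42634438e-01  3.74640291e-02  1.78838947e+00  6.38483368e-05
  1.31589596e+00 -1.99037806e-01]
```

View pics/w1.png

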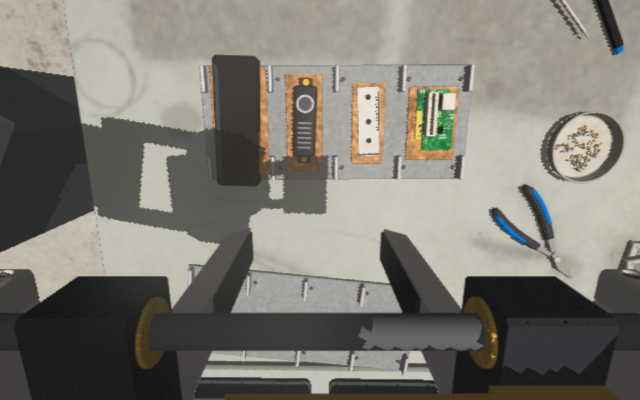

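Both views agree to 2 mm. The wrist picture shows, from left (nearest) to right, battery (236,118), speaker (308,121), bracket (371,118) and board (435,119). Going for the battery now.

```bash
python3 -c "
from h import *
goto((380.5,299,265,.51),(380.5,299,212,.51,3))"
```

```text
5 rows [ 0.382 -0.542  0.931] [-0.   -0.    0.06]
3 rows [ 0.    -0.     0.589] [0. 0. 0.]
```

Call:
play_rows --steps '[[[0.382,-0.542,0.931,0,0,0.06,0.75],[0.382,-0.542,0.931,0,0,0.06,0.75],[0.382,-0.542,0.931,0,0,0.06,0.75],[0.382,-0.542,0.931,0,0,0.06,0.75],[0.382,-0.542,0.931,0,0,0.06,0.75],[0,0,0,0,0,0,0.75],[0,0,0.589,0,0,0,0.75],[0,0,0.589,0,0,0,0.75],[0,0,0.589,0,0,0,0.75],[0,0,0,0,0,0,0.75],[0,0,0,0,0,0,0.4],[0,0,0,0,0,0,0.4],[0,0,0,0,0,0,0.4],[0,0,0,0,0,0,0.4],[0,0,0,0,0,0,0.4]]]' --force 30

```text
time_s: 3.48
tool_pos: [381.4, 298.6, 213.2]
ee_rot: [0.0, 0.506, 0.862, 0.0]
wrist_force: [-1.4, -1.4, 5.5]
gripper_width: 45.2
finger_force: 30.0
```

```bash
python3 -c "
from h import *
c=np.array([558,125]);a=.428;u=np.array([np.cos(a),np.sin(a)])
t=c+102*u;print([c+k*u for k in(-102,-34,34,102)])
s=get_obs()['tool_pos'];goto((s[0],s[1],290,.51,3),(*t,290,a),(*t,212,a,4),)"
```

```text
[array([465.20063738,  82.66469208]), array([527.06687913, 110.88823069]), array([588.93312087, 139.11176931]), array([650.79936262, 167.33530792])]
3 rows [-0.     0.001 -0.853] [ 0.003  0.001 -0.004]
9 rows [-0.888  0.667  0.   ] [ 0.    -0.     0.087]
4 rows [ 0.   -0.    0.65] [0. 0. 0.]
```

Call:
play_rows --steps '[[[0,0,-0.853,0,0,0,0.4],[0,0,-0.853,0,0,0,0.4],[0,0,-0.853,0,0,0,0.4],[-0.888,0.667,0,0,0,0.087,0.4],[-0.888,0.667,0,0,0,0.087,0.4],[-0.888,0.667,0,0,0,0.087,0.4],[-0.888,0.667,0,0,0,0.087,0.4],[-0.888,0.667,0,0,0,0.087,0.4],[-0.888,0.667,0,0,0,0.087,0.4],[-0.888,0.667,0,0,0,0.087,0.4],[-0.888,0.667,0,0,0,0.087,0.4],[-0.888,0.667,0,0,0,0.087,0.4],[0,0,0,0,0,0,0.4],[0,0,0.8,0,0,0,0.4],[0,0,0.8,0,0,0,0.4],[0,0,0,0,0,0,0.4]]]'

```text
time_s: 4.82
tool_pos: [647.8, 166.5, 234.8]
ee_rot: [-0.004, 0.541, 0.841, -0.003]
wrist_force: [-1.6, 0.2, -3.8]
gripper_width: 44.6
finger_force: 30.0
```

Run:
```python
from h import *
save("wrist","w2")
s=get_obs();print(s["time_s"],s["tool_pos"],s["gripper_width"],s["finger_force"])
t=(650.8,167.3)
goto((*t,211,.428,3))
rects("wrist",[("battery",27+30),("assembly_rack",6)])
```

```text
4.8667 [648.50725789 166.77542373 237.1942491 ] 44.92123787489081 29.999202489852905
3 rows [-0.006  0.027  0.291] [-0.023 -0.008 -0.004]
battery 0.98 [316. 218.] 16850 at [640. 185.] rect [646.5 169.2] [ 43. 125.] long yaw 1.997
assembly_rack 0.86 [138. 204.] 42893 at [538. 131.] rect [572.7 129. ] [260. 123.] long yaw 0.428
```

View pics/w2.png

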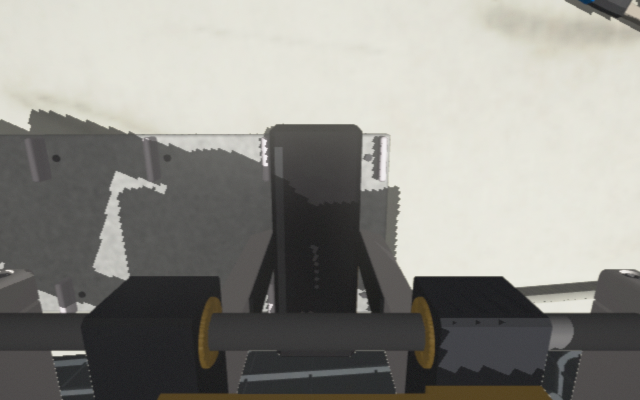

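The battery sits squarely between the far slot's dividers, at columns 265 and 380. I'll lower it and let go.

Call:
play_rows --steps '[[[0,0.027,0.28,0,0,0,0.4],[0,0.027,0.28,0,0,0,0.4],[0,0.027,0.28,0,0,0,0.4],[0,0,0,0,0,0,0.4],[0,0,0,0,0,0,0.4]]]'

```text
time_s: 5.38
tool_pos: [652.2, 167.9, 214.6]
ee_rot: [-0.001, 0.541, 0.841, -0.001]
wrist_force: [-0.4, 0.2, -2.4]
gripper_width: 44.8
finger_force: 30.0
```

```bash
python3 -c "
from h import *
s=get_obs()
print(s['tool_pos'],s['wrist_force'])
p=s['tool_pos'];goto((p[0],p[1],275,.428,3),(439,335,275,.522),(439,335,211,.522,3))"
```

```text
[652.20036378 167.85354523 214.61743214] [-0.38439974  0.18115898 -2.40963578]
3 rows [ 0.    -0.001 -0.671] [-0.005 -0.002 -0.004]
9 rows [ 0.91  -0.424 -0.   ] [-0.   0.  -0.1]
3 rows [ 0.    -0.     0.711] [0. 0. 0.]
```

Call:
play_rows --steps '[[[0,-0.03,0.06,0,0,0,0.4],[0,0,0.05,0,0,0,0.4],[0,0,0,0,0,0,0.4],[0,0,0,0,0,0,0.63],[0,0,0,0,0,0,0.63],[0,0,0,0,0,0,0.63],[0,0,-0.35,0,0,0,0.63],[0,0,-0.7,0,0,0,0.63],[0,0,-1,0,0,0,0.63]]]'

```text
time_s: 6.13
tool_pos: [650.8, 167.3, 272.6]
ee_rot: [-0.002, 0.541, 0.841, -0.001]
wrist_force: [0.7, -0.1, 0.5]
gripper_width: 59.2
finger_force: 0.0
```

```bash
python3 -c "
from h import *
goto((439,335,275,.522),(439,335,211,.522,3))"
```

```text
9 rows [ 0.909 -0.419 -0.007] [-0.005 -0.002 -0.101]
3 rows [ 0.    -0.     0.711] [0. 0. 0.]
```

Call:
play_rows --steps '[[[0.909,-0.419,0,0,0,-0.101,0.5],[0.909,-0.419,0,0,0,-0.101,0.5],[0.909,-0.419,0,0,0,-0.101,0.5],[0.909,-0.419,0,0,0,-0.101,0.5],[0.909,-0.419,0,0,0,-0.101,0.5],[0.909,-0.419,0,0,0,-0.101,0.5],[0.909,-0.419,0,0,0,-0.101,0.5],[0.909,-0.419,0,0,0,-0.101,0.5],[0.909,-0.419,0,0,0,-0.101,0.5],[0,0,0,0,0,0,0.5],[0,0,0.7,0,0,0,0.5],[0,0,0.7,0,0,0,0.5],[0,0,0,0,0,0,0.5]]]'

```text
time_s: 7.22
tool_pos: [439.0, 334.5, 229.2]
ee_rot: [-0.001, 0.501, 0.866, -0.002]
wrist_force: [-0.4, -0.1, -0.7]
gripper_width: 47.1
finger_force: 0.0
```

Run:
```python
from h import *
save("wrist","w3")
rects("wrist",[("speaker",21)])
goto((439,335,210.5,.522,2))
print(get_obs()["tool_pos"])
```

```text
speaker 0.86 [319. 228.] 5289 at [438. 340.] rect [439.6 337.7] [24. 85.] long yaw 2.079
2 rows [ 0.012 -0.019  0.36 ] [-0.003  0.    -0.003]
[440.34714173 334.96441048 232.10387758]
```

View pics/w3.png

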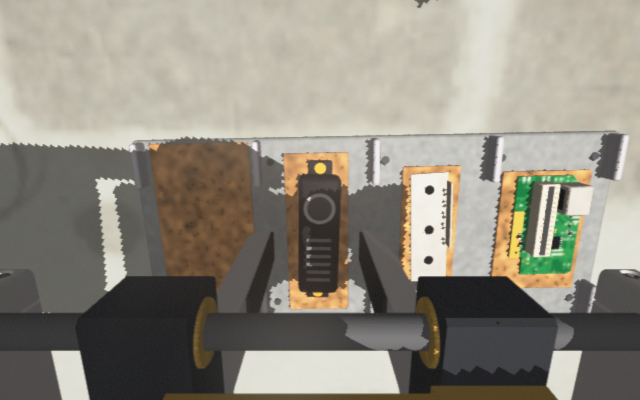

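The fingers straddle the speaker, centred at (319,228). I'll go down and grip it.

Call:
play_rows --steps '[[[0.02,-0.02,0.34,0,0,0,0.5],[0.02,0,0.34,0,0,0,0.5],[0,0,0,0,0,0,0.5],[0,0,0,0,0,0,0.15],[0,0,0,0,0,0,0.15],[0,0,0,0,0,0,0.15],[0,0,0,0,0,0,0.15],[0,0,0,0,0,0,0.15]]]' --force 20

```text
time_s: 7.98
tool_pos: [439.0, 336.0, 211.8]
ee_rot: [0.0, 0.501, 0.866, 0.0]
wrist_force: [0.8, 0.2, 1.0]
gripper_width: 23.9
finger_force: 20.0
```

```bash
python3 -c "
from h import *
s=get_obs();p=s['tool_pos'];print(p)
t=(588.9,139.1)
goto((p[0],p[1],275,.522,3),(*t,275,.428),(*t,225,.428,2),(*t,209.5,.428,3))"
```

```text
[439.02776875 336.04465673 211.80561393]
3 rows [-0.     0.    -0.702] [ 0.003  0.    -0.   ]
9 rows [-0.904  0.155  0.   ] [ 0.  -0.   0.1]
2 rows [ 0.    -0.     0.833] [0. 0. 0.]
3 rows [ 0.    -0.     0.172] [0. 0. 0.]
```

Call:
play_rows --steps '[[[0,0,-0.7,0,0,0,0.15],[0,0,-0.7,0,0,0,0.15],[0,0,-0.7,0,0,0,0.15],[-0.904,0.155,0,0,0,0.1,0.15],[-0.904,0.155,0,0,0,0.1,0.15],[-0.904,0.155,0,0,0,0.1,0.15],[-0.904,0.155,0,0,0,0.1,0.15],[-0.904,0.155,0,0,0,0.1,0.15],[-0.904,0.155,0,0,0,0.1,0.15],[-0.904,0.155,0,0,0,0.1,0.15],[-0.904,0.155,0,0,0,0.1,0.15],[-0.904,0.155,0,0,0,0.1,0.15],[0,0,0,0,0,0,0.15],[0,0,0.83,0,0,0,0.15],[0,0,0.5,0,0,0,0.15],[0,0,0,0,0,0,0.15],[0,0,0,0,0,0,0.15]]]'

```text
time_s: 9.4
tool_pos: [588.0, 139.2, 233.7]
ee_rot: [-0.001, 0.541, 0.841, -0.001]
wrist_force: [0.1, 0.9, 0.3]
gripper_width: 23.4
finger_force: 20.0
```

Run:
```python
from h import *
save("wrist","w4")
s=get_obs();print(s["tool_pos"],s["gripper_width"])
goto((588.9,139.1,209.8,.428,4))
rects("wrist",[("battery",25)])
```

```text
[588.52658588 139.26365102 234.88925544] 23.48604993217702
4 rows [-0.003  0.002  0.209] [ 0. -0.  0.]
battery 0.81 [433. 200.] 12711 at [640. 187.] rect [643.  183.5] [49. 95.] long yaw 1.992
```

View pics/w4.png

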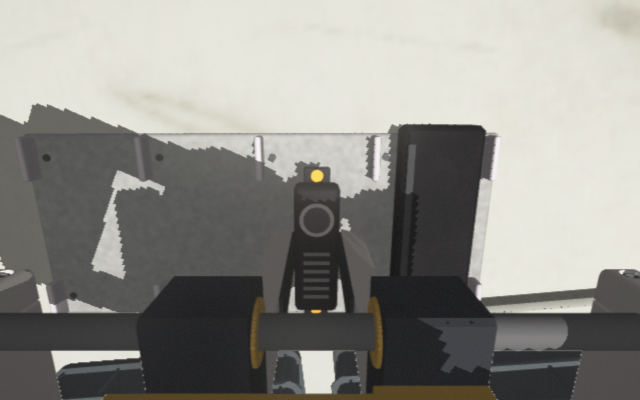

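The battery lies straight in the far slot, and the speaker hangs centred between the dividers at columns 258 and 378. I'll lower and release it.

Call:
play_rows --steps '[[[0,0,0.25,0,0,0,0.15],[0,0,0.25,0,0,0,0.15],[0,0,0.2,0,0,0,0.15],[0,0,0.1,0,0,0,0.15],[0,0,0,0,0,0,0.15],[0,0,0,0,0,0,0.15]]]'

```text
time_s: 10.0
tool_pos: [588.6, 138.8, 210.2]
ee_rot: [-0.0, 0.541, 0.841, -0.0]
wrist_force: [-0.5, 0.0, -0.6]
gripper_width: 23.9
finger_force: 20.0
```

```bash
python3 -c "
from h import *
s=get_obs();p=s['tool_pos'];print(p,s['wrist_force'])
goto((p[0],p[1],275,.428,3),(496,369.5,275,.583),(496,369.5,230,.583,2))"
```

```text
[588.58600584 138.84051876 210.17332288] [-0.4594977   0.04262726 -0.58589579]
3 rows [ 0.   -0.   -0.72] [-0.001 -0.    -0.001]
9 rows [ 0.915  0.106 -0.   ] [-0.    -0.    -0.164]
2 rows [ 0.   -0.    0.75] [0. 0. 0.]
```

Call:
play_rows --steps '[[[0,0,0.01,0,0,0,0.42],[0,0,0,0,0,0,0.42],[0,0,0,0,0,0,0.42],[0,0,-0.4,0,0,0,0.42],[0,0,-0.8,0,0,0,0.42],[0,0,-0.96,0,0,0,0.42],[0.915,0.106,0,0,0,-0.164,0.48],[0.915,0.106,0,0,0,-0.164,0.48],[0.915,0.106,0,0,0,-0.164,0.48],[0.915,0.106,0,0,0,-0.164,0.48],[0.915,0.106,0,0,0,-0.164,0.48],[0.915,0.106,0,0,0,-0.164,0.48],[0.915,0.106,0,0,0,-0.164,0.48],[0.915,0.106,0,0,0,-0.164,0.48],[0.915,0.106,0,0,0,-0.164,0.48],[0,0,0,0,0,0,0.48],[0,0,0.75,0,0,0,0.48],[0,0,0.75,0,0,0,0.48],[0,0,0,0,0,0,0.48],[0,0,0,0,0,0,0.48]]]'

```text
time_s: 11.67
tool_pos: [496.1, 368.8, 229.5]
ee_rot: [-0.001, 0.475, 0.88, -0.001]
wrist_force: [-0.6, 1.0, 0.2]
gripper_width: 45.0
finger_force: 0.0
```

Run:
```python
from h import *
save("wrist","w5")
rects("wrist",[("bracket",20),("board",19)])
goto((496,369.5,210,.583,2))
print(get_obs()["tool_pos"])
```

```text
bracket 0.77 [318. 232.] 4180 at [496. 371.] rect [497.6 370.1] [21. 73.] long yaw 2.160
board 0.87 [433. 230.] 5833 at [552. 409.] rect [554.1 408.1] [40. 60.] long yaw 2.111
2 rows [ 0.011 -0.016  0.365] [ 0.013  0.002 -0.007]
[497.10905174 369.45270634 231.88497454]
```

View pics/w5.png

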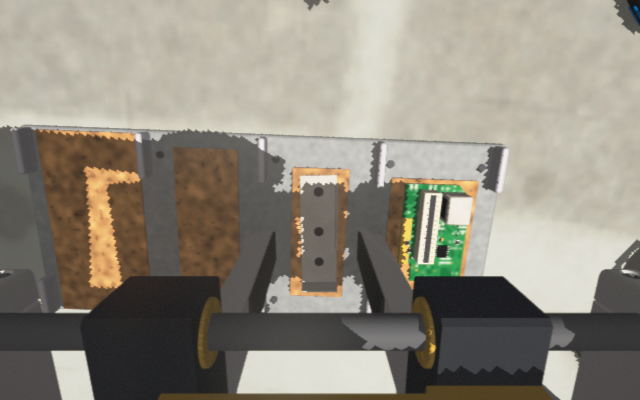

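The bracket at (318,232) is centred and aligned between the fingers. I'll grip it.

Call:
play_rows --steps '[[[0,0,0.35,0,0,0,0.48],[0,0,0.35,0,0,0,0.48],[0,0,0,0,0,0,0.48],[0,0,0,0,0,0,0.12],[0,0,0,0,0,0,0.12],[0,0,0,0,0,0,0.12],[0,0,0,0,0,0,0.12],[0,0,0,0,0,0,0.12]]]'

```text
time_s: 12.48
tool_pos: [496.4, 369.6, 209.3]
ee_rot: [0.0, 0.474, 0.88, 0.0]
wrist_force: [-0.0, 0.6, 0.5]
gripper_width: 21.5
finger_force: 20.0
```

```bash
python3 -c "
from h import *
s=get_obs();p=s['tool_pos'];print(p)
t=(527.1,110.9)
goto((p[0],p[1],275,.583,3),(*t,275,.428),(*t,230,.428,2),(*t,208.5,.428,3))"
```

```text
[496.38307882 369.56605841 209.33413269]
3 rows [-0.    0.   -0.73] [ 0.002  0.    -0.003]
9 rows [-0.891 -0.372  0.   ] [0.    0.    0.164]
2 rows [ 0.   -0.    0.75] [0. 0. 0.]
3 rows [ 0.    -0.     0.239] [0. 0. 0.]
```

Call:
play_rows --steps '[[[0,0,-0.7,0,0,0,0.12],[0,0,-0.7,0,0,0,0.12],[0,0,-0.7,0,0,0,0.12],[-0.891,-0.372,0,0,0,0.164,0.12],[-0.891,-0.372,0,0,0,0.164,0.12],[-0.891,-0.372,0,0,0,0.164,0.12],[-0.891,-0.372,0,0,0,0.164,0.12],[-0.891,-0.372,0,0,0,0.164,0.12],[-0.891,-0.372,0,0,0,0.164,0.12],[-0.891,-0.372,0,0,0,0.164,0.12],[-0.891,-0.372,0,0,0,0.164,0.12],[-0.891,-0.372,0,0,0,0.164,0.12],[0,0,0,0,0,0,0.12],[0,0,0.83,0,0,0,0.12],[0,0,0.6,0,0,0,0.12],[0,0,0.3,0,0,0,0.12],[0,0,0.2,0,0,0,0.12],[0,0,0,0,0,0,0.12],[0,0,0,0,0,0,0.12]]]'

```text
time_s: 14.07
tool_pos: [527.1, 111.2, 214.5]
ee_rot: [0.0, 0.541, 0.841, 0.0]
wrist_force: [0.2, 0.5, -0.7]
gripper_width: 21.3
finger_force: 20.0
```

Run:
```python
from h import *
save("wrist","w6")
s=get_obs();p=s["tool_pos"];print(p,s["gripper_width"],s["wrist_force"])
goto((527.1,110.9,207.5,.428,3),(p[0],p[1],272,.428,3),(552.5,406,272,.54),(552.5,406,230,.54,2))
```

```text
[527.34356486 111.16641014 214.9612445 ] 20.943312245701062 [-0.25009334  0.78120844 -0.37673123]
3 rows [-0.002 -0.004  0.083] [0.005 0.002 0.   ]
3 rows [ 0.002  0.004 -0.717] [0. 0. 0.]
9 rows [ 0.927  0.585 -0.   ] [-0.     0.    -0.119]
2 rows [ 0.  -0.   0.7] [0. 0. 0.]
```

View pics/w6.png

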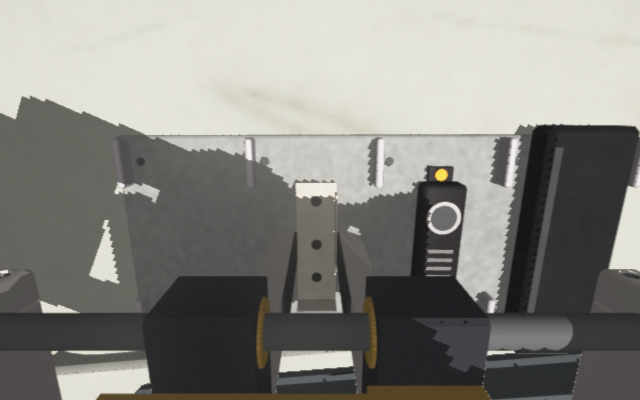

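The bracket hangs centred between the dividers at columns 250 and 378; the speaker and battery stay where I put them. I'll lower and release it, then go to the board.

Call:
play_rows --steps '[[[0,0,0.12,0,0,0,0.12],[0,0,0.11,0,0,0,0.12],[0,0,0,0,0,0,0.12],[0,0,0,0,0,0,0.4],[0,0,0,0,0,0,0.4],[0,0,0,0,0,0,0.4],[0,0,-0.4,0,0,0,0.4],[0,0,-0.8,0,0,0,0.4],[0,0,-0.95,0,0,0,0.4],[0.927,0.585,0,0,0,-0.119,0.66],[0.927,0.585,0,0,0,-0.119,0.66],[0.927,0.585,0,0,0,-0.119,0.66],[0.927,0.585,0,0,0,-0.119,0.66],[0.927,0.585,0,0,0,-0.119,0.66],[0.927,0.585,0,0,0,-0.119,0.66],[0.927,0.585,0,0,0,-0.119,0.66],[0.927,0.585,0,0,0,-0.119,0.66],[0.927,0.585,0,0,0,-0.119,0.66],[0,0,0,0,0,0,0.66],[0,0,0.7,0,0,0,0.66]]]'

```text
time_s: 15.78
tool_pos: [553.4, 408.2, 256.2]
ee_rot: [0.003, 0.492, 0.871, 0.004]
wrist_force: [1.4, 0.2, 1.1]
gripper_width: 61.5
finger_force: 0.0
```

Call:
play_rows --steps '[[[0,0,0.6,0,0,0,0.66],[0,0,0,0,0,0,0.66],[0,0,0,0,0,0,0.66]]]'

```text
time_s: 16.03
tool_pos: [551.8, 405.0, 232.2]
ee_rot: [-0.001, 0.493, 0.87, -0.001]
wrist_force: [0.1, -0.4, -0.5]
gripper_width: 62.2
finger_force: 0.0
```

Run:
```python
from h import *
save("wrist","w7")
rects("wrist",[("board",20)])
goto((552.5,406.5,210.5,.54,2))
print(get_obs()["tool_pos"])
```

```text
board 0.92 [325. 229.] 5936 at [555. 411.] rect [555.4 409.2] [39. 61.] long yaw 2.120
2 rows [0.017 0.006 0.397] [ 0.009  0.001 -0.004]
[552.67925034 405.41449521 234.3018859 ]
```

View pics/w7.png

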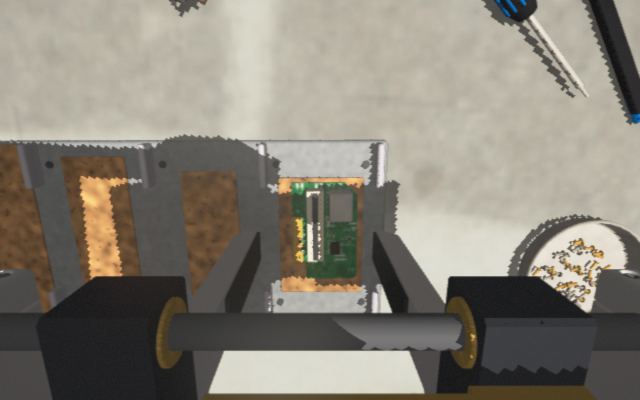

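The board at (327,230) lies about 4 mm to tool +y of the finger centre. The dish on the right is clear of the fingers. I'll shift over and go a little deeper, since the circuit board itself is thin.

Call:
play_rows --steps '[[[0.03,0.07,0.4,0,0,-0.04,0.66],[0.03,0.07,0.37,0,0,-0.04,0.66],[0,0,0.05,0,0,0,0.66],[0,0,0,0,0,0,0.66],[0,0,0,0,0,0,0.3],[0,0,0,0,0,0,0.3],[0,0,0,0,0,0,0.3],[0,0,0,0,0,0,0.3],[0,0,0,0,0,0,0.3]]]' --force 15

```text
time_s: 16.88
tool_pos: [554.9, 409.4, 208.5]
ee_rot: [0.0, 0.489, 0.872, 0.0]
wrist_force: [0.7, -0.6, 1.3]
gripper_width: 39.3
finger_force: 15.0
```

```bash
python3 -c "
from h import *
s=get_obs();p=s['tool_pos'];print(p)
t=(465.2,82.7)
goto((p[0],p[1],272,.55,3),(*t,272,.428),(*t,220,.428,2))"
```

```text
[554.91725281 409.36393513 208.49206341]
3 rows [-0.     0.    -0.706] [ 0.002  0.    -0.006]
9 rows [-0.907 -0.868 -0.   ] [-0.    -0.     0.129]
2 rows [ 0.    -0.     0.867] [0. 0. 0.]
```

Call:
play_rows --steps '[[[0,0,-0.7,0,0,0,0.3],[0,0,-0.7,0,0,0,0.3],[0,0,-0.7,0,0,0,0.3],[-0.907,-0.868,0,0,0,0.129,0.3],[-0.907,-0.868,0,0,0,0.129,0.3],[-0.907,-0.868,0,0,0,0.129,0.3],[-0.907,-0.868,0,0,0,0.129,0.3],[-0.907,-0.868,0,0,0,0.129,0.3],[-0.907,-0.868,0,0,0,0.129,0.3],[-0.907,-0.868,0,0,0,0.129,0.3],[-0.907,-0.868,0,0,0,0.129,0.3],[-0.907,-0.868,0,0,0,0.129,0.3],[0,0,0,0,0,0,0.3],[0,0,0.8,0,0,0,0.3],[0,0,0.6,0,0,0,0.3],[0,0,0.4,0,0,0,0.3],[0,0,0,0,0,0,0.3],[0,0,0,0,0,0,0.3]]]'

```text
time_s: 18.38
tool_pos: [464.6, 83.0, 216.9]
ee_rot: [-0.0, 0.541, 0.841, -0.0]
wrist_force: [0.6, -0.5, 0.1]
gripper_width: 39.4
finger_force: 15.0
```

Run:
```python
from h import *
save("wrist","w8")
s=get_obs();p=s["tool_pos"];print(p,s["gripper_width"],s["wrist_force"])
goto((465.2,82.7,206.5,.428,3))
rects("wrist",[("board",25)])
```

```text
[465.00370115  82.96068064 217.63809337] 39.39226190445191 [ 0.24563515  0.28876861 -0.41831858]
3 rows [-0.004  0.001  0.124] [ 0.002  0.001 -0.004]
```

View pics/w8.png

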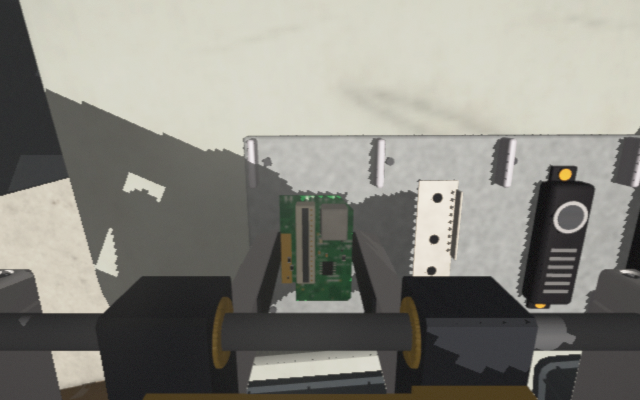

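The board hangs centred between the dividers at columns 250 and 378. I'll lower and release it.

Call:
play_rows --steps '[[[0,0,0.15,0,0,0,0.3],[0,0,0.15,0,0,0,0.3],[0,0,0.06,0,0,0,0.3],[0,0,0,0,0,0,0.3],[0,0,0,0,0,0,0.58],[0,0,0,0,0,0,0.58],[0,0,0,0,0,0,0.58],[0,0,-0.4,0,0,0,0.58],[0,0,-0.8,0,0,0,0.58],[0,0,-1,0,0,0,0.58],[0,0,-1,0,0,0,0.58],[0,0,-1,0,0,0,0.58],[0.7,0,-1,0,0,0,0.58],[0.9,0,-1,0,0,0,0.58],[0.9,0,-0.5,0,0,0,0.58],[0.9,0,0,0,0,0,0.58],[0.9,0,0,0,0,0,0.58],[0.9,0,0,0,0,0,0.58],[0,0,0,0,0,0,0.58],[0,0,0,0,0,0,0.58]]]'

```text
time_s: 20.15
tool_pos: [399.6, 225.4, 407.2]
ee_rot: [0.0, 0.54, 0.841, -0.0]
wrist_force: [0.9, -0.3, -0.1]
gripper_width: 54.6
finger_force: 0.0
```

Run:
```python
from h import *
im=save("top","top9")
cv2.imwrite("pics/top9c.png",cv2.resize(im[80:290,280:480,::-1],None,fx=2.8,fy=2.8))
s=get_obs();print(s["tool_pos"],s["time_s"])
rects("top",[("assembly_rack",6),("battery",25),("board",17),("bracket",18),("speaker",19)])
c=np.array([558,125]);a=.428;u=np.array([np.cos(a),np.sin(a)])
for k in(-102,-34,34,102): print(np.round(c+k*u,1))
```

```text
[400.05552823 224.76219086 407.1440013 ] 20.2
assembly_rack 0.97 [388. 173.] 4524 at [570. 104.] rect [558.1 124.8] [285. 121.] long yaw 0.427
battery 0.82 [353. 130.] 1913 at [645. 167.] rect [649.  167.7] [ 49. 133.] long yaw 1.996
board 0.67 [408. 226.] 367 at [473.  72.] rect [471.   66.6] [43. 32.] long yaw 0.176
bracket 0.81 [393. 195.] 238 at [527.  98.] rect [534.7  94.7] [22. 36.] long yaw 2.016
speaker 0.68 [367. 159.] 632 at [593. 143.] rect [588.  139.7] [26. 86.] long yaw 1.988
[465.2  82.7]
[527.1 110.9]
[588.9 139.1]
[650.8 167.3]
```

View pics/top9c.png

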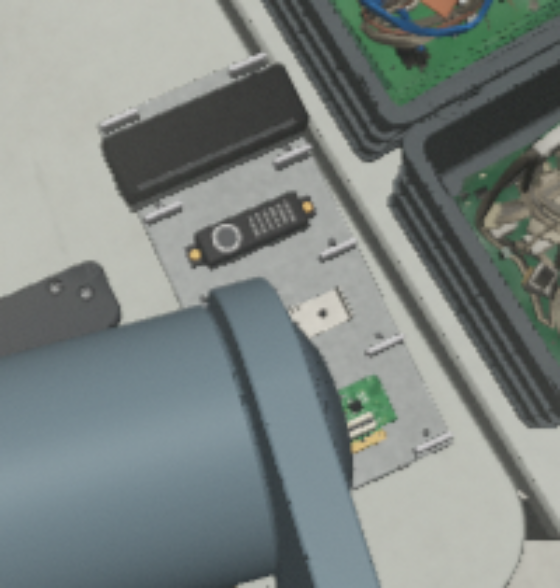

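The battery and speaker are centred to within 2 mm, but the arm hides the other two. I'll move aside for a full check.

Call:
play_rows --steps '[[[0.9,0,0,0,0,0,0.58],[0.9,0,0,0,0,0,0.58],[0.9,0,0,0,0,0,0.58],[0.9,0,0,0,0,0,0.58],[0.9,0,0,0,0,0,0.58],[0.9,0,0,0,0,0,0.58],[0.9,0,0,0,0,0,0.58],[0.9,0,0,0,0,0,0.58],[0.9,0,0,0,0,0,0.58],[0.9,0,0,0,0,0,0.58],[0,0,0,0,0,0,0.58],[0,0,0,0,0,0,0.58]]]'

```text
time_s: 21.45
tool_pos: [288.5, 471.0, 407.0]
ee_rot: [0.0, 0.541, 0.841, -0.0]
wrist_force: [-0.3, -1.1, -0.3]
gripper_width: 54.3
finger_force: 0.0
```

Run:
```python
from h import *
im=save("top","top10")
cv2.imwrite("pics/top10c.png",cv2.resize(im[80:290,280:480,::-1],None,fx=2.8,fy=2.8))
rects("top",[("battery",25),("board",12),("bracket",18),("speaker",19)])
print(get_obs()["time_s"])
```

```text
battery 0.86 [352. 128.] 1801 at [647. 168.] rect [648.8 168.6] [ 48. 130.] long yaw 2.000
board 0.6 [401. 229.] 757 at [468.  84.] rect [466.2  80.3] [39. 63.] long yaw 2.001
bracket 0.69 [383. 198.] 484 at [521. 115.] rect [526.7 111.6] [22. 70.] long yaw 1.996
speaker 0.55 [370. 162.] 581 at [587. 137.] rect [587.2 138.9] [25. 84.] long yaw 2.023
21.7
```

View pics/top10c.png

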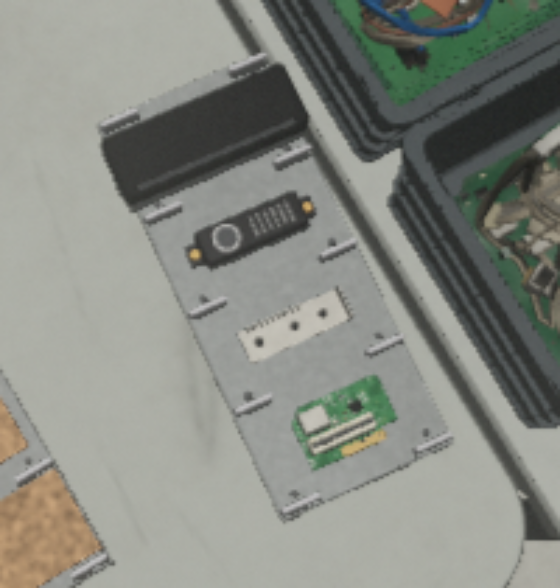

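All four parts lie flat, aligned and centred to within about 2–3 mm. From farthest to nearest they are battery, speaker, bracket and board, which is the reverse order asked for.

```bash
python3 -c "
from workcell import *
print(job_done())"
```

```text
the job is handed in; nothing more can be done
None
```

The job is handed in at about 22 s: all four parts lie in the assembly rack in reverse order (battery farthest, then speaker, bracket, board nearest), each flat and centred in its slot to within about 3 mm by the last camera check.

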